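# Pull the chisel from the tool rack for regrinding

### The job

The cold chisel is due for regrinding. Pull it up out of its tube in the tool rack and stand it in the empty steel pipe pot, leaving the punch and the marker in their tubes.

Things in the scene. Friction and masses are not known exactly. Their poses are not given: they have to be found in the camera images.
- chisel_mid (a point): Cold chisel, plain light grey steel bar, 170 x 17 x 17 mm, 0.2 kg, the tallest tool in the rack. Stands loose, edge down, in any one of the rack's three square tubes (21 mm inside, tops 66 mm above the bench). The point is its centre, 91 mm above the bench at the start, 85 mm below its top. y axis: along it away from the edge (up); x level, square to the row of tubes; z level, along the row.
- punch_mid (a point): Pin punch, thin dark steel rod, 130 x 12 x 12 mm, standing in another tube of the rack; stays there. The point is its centre, 71 mm above the bench (top 136 mm). The rack is fixed: a grey base plate 60 x 200 x 6 mm carrying a row of three upright dark steel tubes, 26 mm square outside, 70 mm apart between centres; the tools stand on the plate.
- marker_mid (a point): Paint marker, white barrel, 127 x 17 x 17 mm, standing in the third tube of the rack with its red cap down inside the tube; stays there. The point is its centre, half-way along it, 69.5 mm above the bench (top 133 mm).
- pipe_pot: Empty steel pipe pot, fixed to the bench: a piece of round steel pipe upright on a grey base plate 96 x 96 x 5 mm. Pipe 64 mm across outside, 56 mm inside, open at the top, rim 90 mm above the bench, inner floor 7 mm above the bench. The origin is on the pipe's axis at bench height, z up.

How it is judged:
By the outcome, as a careful person would: the job done as asked, in the order asked, and still so for the second after the job is handed in, with the robot touching nothing.
It also fails if it takes over 43 s, if anything falls off the work surface, if the arm or the gripper's body presses on something with over 40 N, if the wrist force passes 120 N, or if a joint passes its speed limit or range.

### The arm

A 6-joint arm with a two-finger parallel gripper is mounted at the origin on a cart in front of the work surface, level with it; the furniture and walls round the work are solid. World frame = base frame: x ahead of the robot, y to its left, z up, the work surface at z = 0. Lengths are in m, angles in degrees, forces in N, time in s.
With the tool pointing down it reaches from about 0.25 to 0.725 m from the base axis. Payload 9.7 kg.
Tool frame: the origin (TCP) lies between the finger pads; the fingertips stand 11 mm ahead of it and the grasp point (between the pads) lies 8 mm behind it; z points along the fingers, y is the direction in which the jaws open and shut (so a half turn about z gives the same grasp; the last joint's range is limited). The gripper opens to 85 mm and grips with 20 to 120 N. Pads are 22 mm wide; open, the fingers measure 114 mm over their backs; the gripper's body (76 mm by 85 mm) begins 54 mm behind the grasp point. The pads swing forward as they close: fully open they stand 13 mm farther back than shut.
Start: joints at [73.969, 4.979, 10.078, 95.1, 0, 90], TCP at [0.152, 0.529, 0.242] pointing down, gripper open.
Joint ranges: [-179.16, 179.16], [-48.56, 103.87], [-65.8, 70.77], [-126.05, 130.52], [-82.76, 87.17], [-180, 180]. Speed limits (degrees/s): [127.2, 127.2, 147.25, 180, 180, 180].

### API

Orientations are given as [roll, pitch, yaw] about the fixed x, y, z axes, in that order (R = Rz(yaw) Ry(pitch) Rx(roll)).
In Python, from workcell import bot gives the robot as it stands.
- The arm moves only by the tool play_rows, never from a script. Its argument "targets" is a list of rows, each an object of numbers: "fingers": the gripper command: -1 is shut, 1 is fully open, values between are in proportion; "x", "y", "z": the shift along the tool's x, y, z in m; "wx", "wy", "wz": the turn, a rotation vector about the tool's x, y, z in degrees. In form: [{"fingers": .., "x": .., "y": .., "z": .., "wx": .., "wy": .., "wz": ..}, ...]. A call has 1 to 20 rows; each row is the pose to reach, as a shift and turn from the pose commanded when the call began, along the tool's axes at that moment; what a row does not reach only later rows make up. A row lasts 1/12 s, in which the tool goes at most 41.7 mm and 7.16 degrees, less where a joint would pass 70% of its speed; a pose out of reach is approached as far as the arm can. A call with a gripper value outside its range is refused whole. The fingers move at their own pace and stop on an object; "grip_force" is the grip in N (left out, the last holds). Time passes only in rows, so rows that repeat a pose let the fingers close. It gives the time, the measured TCP pose, the force and the opening at its end, in the units of the state.
- bot.get_obs(): the state, without advancing time (a new reading comes with each control period).
- bot.camera(name): name is "scene" or "top"; returns (picture, depth): 400x640x3 uint8, blue, green, red; 400x640 float32, m along the optical axis (not along the pixel's ray), 0 where there is no reading.
- bot.get_calibration(name): a dict with "fx", "fy", "cx", "cy" (pixels), "camera_from_world" (4x4, takes a point from world to camera coordinates). Camera axes: x right, y down, z forward; pixel columns grow to the right and rows downward; lengths in m; the calibration is good to about 2 mm. A picture is of the moment at which its call begins. get_calibration takes no time and is no camera call.
- bot.job_done(): hands the job in, once; it reports no verdict.
Trained networks look in the newest picture that a camera, given by its name, has taken for a name from the list of things; names that differ only in an ending like _2 or _b are one class to them, and where a whole thing is asked for, a point or a joint stands for the part that bears it (a point fixed in the world has none). Each returns a list of dicts, best first, with "confidence" (0 to 1); they miss things now and then, are a little off and sometimes report something else, mostly with a low value. They report only what shows in the picture. A call takes as long as a camera call.
- bot.look_for(query, camera): "extent" ([left, top, right, bottom] in pixels, round what is visible of it).
- bot.outline_of(query, camera): "region" (400x640 bool, what is visible of it) and "extent" ([left, top, right, bottom] in pixels, round what is visible of it).
- bot.place_of(query, camera): "point" ([row, column] in pixels: a listed point, or the origin of a listed thing).
The state is a dict: "time": time; "q": joint angles; "qd": joint speeds; "joint_efforts": joint torques, N m; "ee_pos": TCP position; "tcp_rot": TCP orientation; "wrist_force": force on the tool from outside, world axes, zero at the start; "torque": the same for the moment, N m; "opening": finger opening in m.
Only numpy, scipy, OpenCV 4.12 (cv2) and the standard library are available. Lean on these libraries where they do the work, as an engineer would, in place of code of your own. Each camera call takes 0.05 s, during which the arm holds its last target.

## Working session

There is one attempt and no reset: what is moved stays moved. The work goes in short steps, Python scripts to look and compute and a tool call to move; the robot and the scene stay as the last step left them, time stands still between calls to the robot, and variables do not carry over. Pictures are saved under pics/ and viewed, and the job is handed in when it is done.

Besides the shell and the picture viewer there is one more tool, called after "Call:" as a command line: name --argument value ..., lists and objects as JSON in quotes. play_rows: Moves the arm, as the interface text tells. Its arguments: {"type":"object","properties":{"targets":{"type":"array","items":{"type":"object","properties":{"fingers":{"type":"number"},"x":{"type":"number"},"y":{"type":"number"},"z":{"type":"number"},"wx":{"type":"number"},"wy":{"type":"number"},"wz":{"type":"number"}}}},"grip_force":{"type":"number"}},"required":["targets"]}

```bash
mkdir -p pics; ls; cat > h.py <<'E'
import numpy as np, cv2
from workcell import bot
def ray(cam,u,v,d):
    c=bot.get_calibration(cam)
    p=np.array([(u-c["cx"])/c["fx"]*d,(v-c["cy"])/c["fy"]*d,d,1])
    return (np.linalg.inv(np.array(c["camera_from_world"]))@p)[:3]
def atz(cam,u,v,z):
    a=ray(cam,u,v,0.); b=ray(cam,u,v,1.)
    return a+(b-a)*(z-a[2])/(b[2]-a[2])
def cloud(cam,D):
    c=bot.get_calibration(cam); v,u=np.mgrid[:400,:640]
    P=np.stack([(u-c["cx"])/c["fx"]*D,(v-c["cy"])/c["fy"]*D,D,np.ones_like(D)],-1)
    return (P@np.linalg.inv(np.array(c["camera_from_world"])).T)[...,:3]
E
python3 - <<'E'
from h import *
o=bot.get_obs(); print(o["time"],o["ee_pos"],o["tcp_rot"],o["opening"])
for n in("scene","top"):
    im,D=bot.camera(n); cv2.imwrite(f"pics/{n}0.png",im); np.save(f"{n}0.npy",D)
    print(n,ray(n,320,200,0))
    for q in("chisel_mid","punch_mid","marker_mid","pipe_pot"):
        for r in bot.place_of(q,n)[:2]: print(n,q,r)
E
```

```text
pics
0.0 [0.15181893 0.52841848 0.24156714] [-1.79923738e+02 -1.96704996e-05  1.63970293e+02] 0.08523032076899566
scene [-0.02927507 -0.32335407  0.75245265]
scene chisel_mid {'point': [179.1, 276.6], 'confidence': 0.72}
scene punch_mid {'point': [177.4, 254.4], 'confidence': 0.43}
scene marker_mid {'point': [198.3, 311.5], 'confidence': 0.77}
top [0.33545838 0.01381793 1.09081454]
top chisel_mid {'point': [195.7, 257.3], 'confidence': 0.46}
top punch_mid {'point': [203.4, 218.3], 'confidence': 0.47}
top marker_mid {'point': [194.8, 289.9], 'confidence': 0.7}
top pipe_pot {'point': [189.9, 386.2], 'confidence': 0.64}
```

View pics/scene0.png

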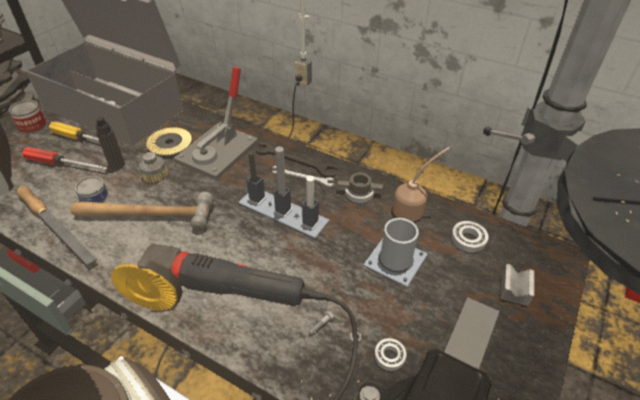

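View pics/top0.png

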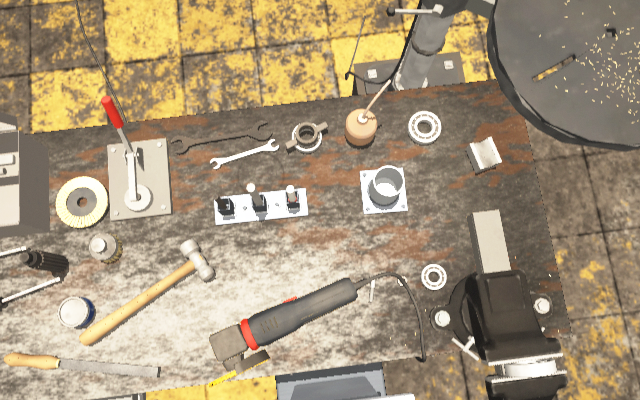

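```bash
python3 - <<'E'
from h import *
D=np.load("top0.npy"); P=cloud("top",D); im=cv2.imread("pics/top0.png")
cv2.imwrite("pics/topz.png",cv2.resize(im[140:260,180:440],(780,360),interpolation=cv2.INTER_CUBIC))
m=(D>0)&(P[...,2]>.03)&(P[...,2]<.3)
for lo,hi in((.055,.08),(.08,.12),(.12,.15),(.15,.2)):
    k=((D>0)&(P[...,2]>lo)&(P[...,2]<hi)).astype(np.uint8)
    n,l,s,c=cv2.connectedComponentsWithStats(k)
    for i in range(1,n):
        if s[i,4]>8: print(lo,hi,s[i],P[l==i].mean(0).round(4),np.median(P[l==i],0).round(4),P[l==i].min(0).round(3),P[l==i].max(0).round(3))
E
```

```text
0.055 0.08 [417   5   5   5  17] [ 0.9539 -0.2866  0.0731] [ 0.9537 -0.2864  0.0735] [ 0.951 -0.291  0.066] [ 0.957 -0.283  0.078]
0.055 0.08 [428  15  27   9 112] [ 0.9245 -0.3317  0.0649] [ 0.924  -0.3319  0.0639] [ 0.917 -0.362  0.055] [ 0.94  -0.307  0.08 ]
0.055 0.08 [346 109  31  30 565] [ 0.7047 -0.1235  0.0653] [ 0.7018 -0.1211  0.0649] [ 0.678 -0.157  0.055] [ 0.742 -0.093  0.08 ]
0.055 0.08 [  0 137  38  96 680] [0.6489 0.567  0.0676] [0.6463 0.5628 0.0676] [0.567 0.56  0.055] [0.758 0.631 0.08 ]
0.055 0.08 [  0 139  18   6  80] [0.7567 0.6104 0.0674] [0.7566 0.6097 0.0669] [0.754 0.589 0.055] [0.758 0.636 0.08 ]
0.055 0.08 [123 143  17  59 501] [0.6637 0.3613 0.0629] [0.6676 0.361  0.0627] [0.6   0.345 0.055] [0.72  0.379 0.08 ]
0.055 0.08 [376 169  26  20 100] [ 0.5875 -0.1703  0.0673] [ 0.5912 -0.1746  0.0676] [ 0.557 -0.186  0.055] [ 0.599 -0.137  0.079]
0.055 0.08 [  0 175  19   4  37] [0.6826 0.6144 0.06  ] [0.6826 0.6146 0.0603] [0.681 0.594 0.055] [0.684 0.632 0.066]
0.055 0.08 [371 180  27  21  88] [ 0.5503 -0.1416  0.0669] [ 0.546  -0.1373  0.0661] [ 0.538 -0.173 
[... 5529 characters left out ...]
42 -0.5063  0.1937] [ 0.7298 -0.5072  0.1977] [ 0.556 -0.674  0.15 ] [ 0.916 -0.288  0.2  ]
0.15 0.2 [376  80  15  19  64] [ 0.7351 -0.1625  0.1644] [ 0.7351 -0.1626  0.1644] [ 0.723 -0.176  0.15 ] [ 0.745 -0.149  0.179]
0.15 0.2 [101  96  17  24 231] [0.7591 0.36   0.1719] [0.7587 0.3596 0.1732] [0.743 0.352 0.15 ] [0.778 0.371 0.189]
0.15 0.2 [  0 112  11  13 109] [0.7628 0.5594 0.1676] [0.7628 0.5594 0.1676] [0.75  0.556 0.15 ] [0.775 0.562 0.184]
0.15 0.2 [246 184  11  12  89] [0.566  0.108  0.1724] [0.5652 0.1078 0.1765] [0.56  0.101 0.15 ] [0.575 0.116 0.18 ]
0.15 0.2 [508 359  49  20 652] [ 0.1931 -0.3386  0.1712] [ 0.1932 -0.3369  0.1735] [ 0.177 -0.385  0.15 ] [ 0.203 -0.303  0.184]
```

The scene picture shows the chisel (light grey, tallest) in the middle tube at about (279,150). The punch is on the left at about (254,165), the marker on the right at (311,190), and the pot at about (400,240). The networks agree on this. Next I'll refine the chisel top, the row direction and the pot axis.

```bash
python3 - <<'E'
from h import *
for n in("top","scene"):
    if n=="scene": D=np.load("scene0.npy")
    else: D=np.load("top0.npy")
    P=cloud(n,D); x,y,z=P[...,0],P[...,1],P[...,2]
    box=(x>.53)&(x<.61)&(y>0)&(y<.22)&(D>0)
    m=box&(z>.168)&(z<.185)&(abs(y-.108)<.02); q=P[m]; print(n,"chisel",m.sum(),q.mean(0).round(4),q.min(0).round(4),q.max(0).round(4))
    for nm,yc in(("p",.178),("m",.039)):
        k=box&(z>.129)&(z<.142)&(abs(y-yc)<.02); q=P[k]; print(nm,k.sum(),q.mean(0).round(4),q.min(0).round(4),q.max(0).round(4))
    k=(D>0)&(z>.003)&(z<.010)&(x>.5)&(x<.64)&(y>-.02)&(y<.24)
    kk=cv2.morphologyEx(k.astype(np.uint8),cv2.MORPH_OPEN,np.ones((3,3)))
    print("plate",kk.sum(),cv2.minAreaRect(P[kk>0][:,:2].astype(np.float32)))
    k=(D>0)&(z>.086)&(z<.096)&(abs(x-.57)<.05)&(abs(y+.158)<.05); q=P[k][:,:2].astype(np.float32); print("pot",k.sum(),cv2.minEnclosingCircle(q),q.mean(0))
    print([b for b in [bot.outline_of("chisel_mid",n)[:1]] and []])
E
```

```text
top chisel 67 [0.5673 0.1084 0.1766] [0.5601 0.1009 0.1702] [0.5752 0.1164 0.1803]
p 34 [0.5685 0.1808 0.1359] [0.5634 0.1761 0.1309] [0.5739 0.1871 0.1394]
m 50 [0.5664 0.0391 0.1332] [0.5599 0.0324 0.1292] [0.574  0.0462 0.1378]
plate 1182 ((0.5680041313171387, 0.10866008698940277), (0.19889867305755615, 0.061001796275377274), 89.34688568115234)
pot 204 ((0.5694116353988647, -0.1582840234041214), 0.0325210802257061) [ 0.56970155 -0.15781572]
[]
scene chisel 62 [0.5675 0.1045 0.1744] [0.5603 0.0979 0.1685] [0.5766 0.1141 0.1786]
p 35 [0.5684 0.1774 0.1343] [0.563  0.1727 0.1292] [0.5756 0.1829 0.1387]
m 40 [0.5663 0.0355 0.1329] [0.5593 0.0283 0.1297] [0.5735 0.0439 0.1356]
plate 1084 ((0.5682346820831299, 0.10577517002820969), (0.20011113584041595, 0.06176285818219185), 89.00697326660156)
pot 235 ((0.5711101293563843, -0.16049395501613617), 0.03359415754675865) [ 0.5686489  -0.16135614]
[]
```

View pics/topz.png

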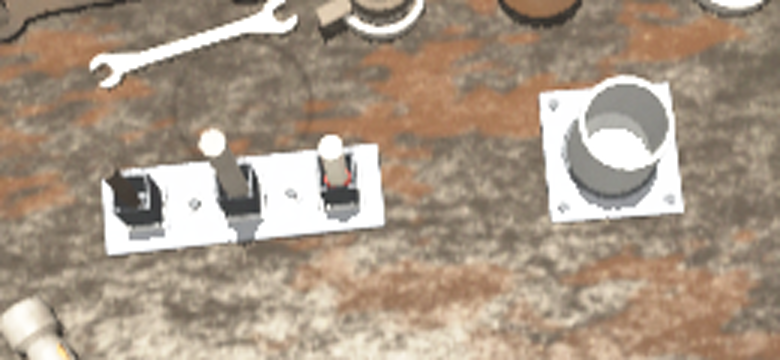

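```bash
cat >> h.py <<'E'
from scipy.spatial.transform import Rotation as R
def rel(p,yaw,cur=None):
    o=bot.get_obs(); R0=R.from_euler("xyz",o["tcp_rot"],degrees=True); R1=R.from_euler("xyz",[180,0,yaw],degrees=True)
    print("t",round(o["time"],2),"shift",(R0.inv().apply(np.array(p)-o["ee_pos"])).round(4),"rv",np.degrees((R0.inv()*R1).as_rotvec()).round(2))
E
python3 -c "
from h import *
rel([.5675,.1065,.255],89.2)"
```

```text
t 0.6 shift [-0.516  -0.2909 -0.0127] rv [ 0.   -0.   74.77]
```

Call:
play_rows --grip_force 40 --targets '[{"fingers": 1, "x": -0.03, "y": -0.017, "z": -0.012, "wz": 5}, {"fingers": 1, "x": -0.06, "y": -0.034, "z": -0.013, "wz": 10}, {"fingers": 1, "x": -0.09, "y": -0.051, "z": -0.013, "wz": 15}, {"fingers": 1, "x": -0.12, "y": -0.068, "z": -0.013, "wz": 20}, {"fingers": 1, "x": -0.15, "y": -0.085, "z": -0.013, "wz": 25}, {"fingers": 1, "x": -0.18, "y": -0.101, "z": -0.013, "wz": 30}, {"fingers": 1, "x": -0.21, "y": -0.118, "z": -0.013, "wz": 35}, {"fingers": 1, "x": -0.24, "y": -0.135, "z": -0.013, "wz": 40}, {"fingers": 1, "x": -0.27, "y": -0.152, "z": -0.013, "wz": 45}, {"fingers": 1, "x": -0.3, "y": -0.169, "z": -0.013, "wz": 50}, {"fingers": 1, "x": -0.33, "y": -0.186, "z": -0.013, "wz": 55}, {"fingers": 1, "x": -0.36, "y": -0.203, "z": -0.013, "wz": 60}, {"fingers": 1, "x": -0.39, "y": -0.22, "z": -0.013, "wz": 65}, {"fingers": 1, "x": -0.42, "y": -0.237, "z": -0.013, "wz": 70}, {"fingers": 1, "x": -0.45, "y": -0.254, "z": -0.013, "wz": 74.8}, {"fingers": 1, "x": -0.48, "y": -0.271, "z": -0.013, "wz": 74.8}, {"fingers": 1, "x": -0.5, "y": -0.282, "z": -0.013, "wz": 74.8}, {"fingers": 1, "x": -0.516, "y": -0.291, "z": -0.013, "wz": 74.8}, {"fingers": 1, "x": -0.516, "y": -0.291, "z": -0.013, "wz": 74.8}, {"fingers": 1, "x": -0.516, "y": -0.291, "z": -0.013, "wz": 74.8}]'

```text
$.targets[0]: bad value
```

```bash
python3 -c "
from h import *
o=bot.get_obs();print(o['ee_pos'],o['tcp_rot'],o['q'],o['wrist_force'])
rel([.5675,.1065,.134],89.2)"
```

```text
[0.15190226 0.5286217  0.24231822] [ 1.79995110e+02 -1.98638352e-05  1.63967483e+02] [7.39677032e+01 4.97689383e+00 1.00798671e+01 9.50980828e+01
 1.98450386e-05 9.00002202e+01] [-0.03403733  0.41621075  0.0811942 ]
t 0.6 shift [-0.516  -0.2909  0.1083] rv [ 0.   -0.   74.77]
```

Call:
play_rows --grip_force 40 --targets '[{"fingers": 1, "x": -0.03, "y": -0.017, "z": -0.012, "wx": 0, "wy": 0, "wz": 5}, {"fingers": 1, "x": -0.06, "y": -0.034, "z": -0.013, "wx": 0, "wy": 0, "wz": 10}, {"fingers": 1, "x": -0.09, "y": -0.051, "z": -0.013, "wx": 0, "wy": 0, "wz": 15}, {"fingers": 1, "x": -0.12, "y": -0.068, "z": -0.013, "wx": 0, "wy": 0, "wz": 20}, {"fingers": 1, "x": -0.15, "y": -0.085, "z": -0.013, "wx": 0, "wy": 0, "wz": 25}, {"fingers": 1, "x": -0.18, "y": -0.101, "z": -0.013, "wx": 0, "wy": 0, "wz": 30}, {"fingers": 1, "x": -0.21, "y": -0.118, "z": -0.013, "wx": 0, "wy": 0, "wz": 35}, {"fingers": 1, "x": -0.24, "y": -0.135, "z": -0.013, "wx": 0, "wy": 0, "wz": 40}, {"fingers": 1, "x": -0.27, "y": -0.152, "z": -0.013, "wx": 0, "wy": 0, "wz": 45}, {"fingers": 1, "x": -0.3, "y": -0.169, "z": -0.013, "wx": 0, "wy": 0, "wz": 50}, {"fingers": 1, "x": -0.33, "y": -0.186, "z": -0.013, "wx": 0, "wy": 0, "wz": 55}, {"fingers": 1, "x": -0.36, "y": -0.203, "z": -0.013, "wx": 0, "wy": 0, "wz": 60}, {"fingers": 1, "x": -0.39, "y": -0.22, "z": -0.013, "wx": 0, "wy": 0, "wz": 65}, {"fingers": 1, "x": -0.42, "y": -0.237, "z": -0.013, "wx": 0, "wy": 0, "wz": 70}, {"fingers": 1, "x": -0.45, "y": -0.254, "z": -0.013, "wx": 0, "wy": 0, "wz": 74.8}, {"fingers": 1, "x": -0.48, "y": -0.271, "z": -0.013, "wx": 0, "wy": 0, "wz": 74.8}, {"fingers": 1, "x": -0.5, "y": -0.282, "z": -0.013, "wx": 0, "wy": 0, "wz": 74.8}, {"fingers": 1, "x": -0.516, "y": -0.291, "z": -0.013, "wx": 0, "wy": 0, "wz": 74.8}, {"fingers": 1, "x": -0.516, "y": -0.291, "z": -0.013, "wx": 0, "wy": 0, "wz": 74.8}, {"fingers": 1, "x": -0.516, "y": -0.291, "z": -0.013, "wx": 0, "wy": 0, "wz": 74.8}]'

```text
time: 2.27
ee_pos: [0.5677, 0.1058, 0.2548]
tcp_rot: [-180.0, 0.0, 89.1]
wrist_force: [0.3, 0.2, 0.1]
opening: 0.0856
```

```bash
python3 -c "
from h import *
o=bot.get_obs();print(o['ee_pos'],o['tcp_rot'],o['q'],o['wrist_force'])
rel([.5675,.1065,.134],89.2)
im,D=bot.camera('scene');cv2.imwrite('pics/s1.png',im)"
```

```text
[0.56772508 0.10578591 0.25483903] [-1.79951493e+02  4.42434291e-03  8.90736992e+01] [1.05525247e+01 9.20455151e+00 1.61362737e+01 9.69801398e+01
 5.31740111e-03 1.01478825e+02] [0.25956429 0.15243128 0.06922295]
t 2.27 shift [ 7.000e-04 -1.000e-04  1.208e-01] rv [-0.05  0.   -0.13]
```

View pics/s1.png

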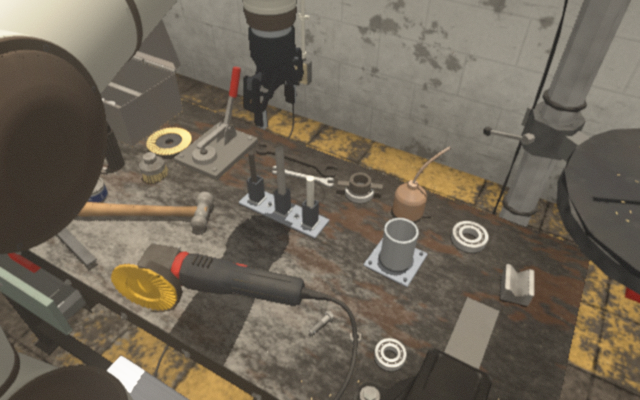

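The gripper is above the chisel with jaws across the row. The finger tips are near (262,122), clear of the tools. Next it goes down and closes.

Call:
play_rows --grip_force 40 --targets '[{"fingers": 1, "x": 0, "y": 0, "z": 0.02, "wx": 0, "wy": 0, "wz": 0}, {"fingers": 1, "x": 0, "y": 0, "z": 0.04, "wx": 0, "wy": 0, "wz": 0}, {"fingers": 1, "x": 0, "y": 0, "z": 0.06, "wx": 0, "wy": 0, "wz": 0}, {"fingers": 1, "x": 0, "y": 0, "z": 0.08, "wx": 0, "wy": 0, "wz": 0}, {"fingers": 1, "x": 0, "y": 0, "z": 0.1, "wx": 0, "wy": 0, "wz": 0}, {"fingers": 1, "x": 0, "y": 0, "z": 0.113, "wx": 0, "wy": 0, "wz": 0}, {"fingers": 1, "x": 0, "y": 0, "z": 0.121, "wx": 0, "wy": 0, "wz": 0}, {"fingers": 1, "x": 0, "y": 0, "z": 0.121, "wx": 0, "wy": 0, "wz": 0}, {"fingers": 1, "x": 0, "y": 0, "z": 0.121, "wx": 0, "wy": 0, "wz": 0}]'

```text
time: 3.07
ee_pos: [0.5674, 0.1068, 0.135]
tcp_rot: [180.0, -0.0, 89.2]
wrist_force: [0.1, 0.5, 1.4]
opening: 0.0853
```

Call:
play_rows --grip_force 40 --targets '[{"fingers": 0.2, "x": 0, "y": 0, "z": 0, "wx": 0, "wy": 0, "wz": 0}, {"fingers": 0, "x": 0, "y": 0, "z": 0, "wx": 0, "wy": 0, "wz": 0}, {"fingers": -0.3, "x": 0, "y": 0, "z": 0, "wx": 0, "wy": 0, "wz": 0}, {"fingers": -0.5, "x": 0, "y": 0, "z": 0, "wx": 0, "wy": 0, "wz": 0}, {"fingers": -0.7, "x": 0, "y": 0, "z": 0, "wx": 0, "wy": 0, "wz": 0}, {"fingers": -1, "x": 0, "y": 0, "z": 0, "wx": 0, "wy": 0, "wz": 0}, {"fingers": -1, "x": 0, "y": 0, "z": 0, "wx": 0, "wy": 0, "wz": 0}, {"fingers": -1, "x": 0, "y": 0, "z": 0, "wx": 0, "wy": 0, "wz": 0}, {"fingers": -1, "x": 0, "y": 0, "z": 0, "wx": 0, "wy": 0, "wz": 0}, {"fingers": -1, "x": 0, "y": 0, "z": 0, "wx": 0, "wy": 0, "wz": 0}]'

```text
time: 3.9
ee_pos: [0.5677, 0.1064, 0.1345]
tcp_rot: [180.0, -0.0, 89.2]
wrist_force: [0.8, 0.0, 2.9]
opening: 0.0164
```

```bash
python3 -c "
from h import *
o=bot.get_obs();print(o['ee_pos'],o['tcp_rot'],o['wrist_force'],o['torque'],o['opening'])
im,D=bot.camera('scene');cv2.imwrite('pics/s2.png',cv2.resize(im[40:260,180:440],(780,600)))"
```

```text
[0.56765984 0.10644585 0.1345287 ] [ 1.79965781e+02 -3.80331727e-03  8.91679513e+01] [0.78692875 0.01032903 2.87413224] [-0.03300748 -0.36938161 -0.05294549] 0.01642093021299066
```

View pics/s2.png

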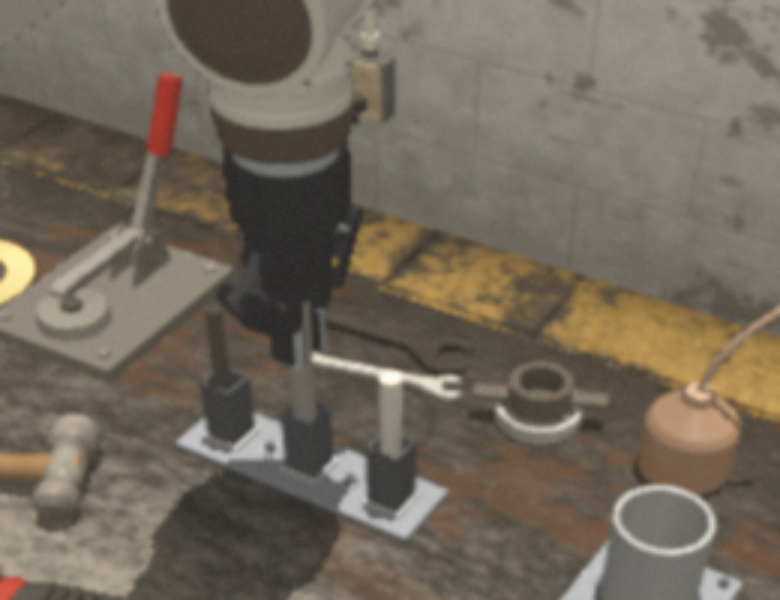

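The fingers hold the chisel at about (305,340) in the enlarged view. The opening reads 16.4 mm, which fits the 17 mm bar. Now I'll lift it straight up.

Call:
play_rows --grip_force 60 --targets '[{"fingers": -1, "x": 0, "y": 0, "z": 0, "wx": 0, "wy": 0, "wz": 0}, {"fingers": -1, "x": 0, "y": 0, "z": -0.005, "wx": 0, "wy": 0, "wz": 0}, {"fingers": -1, "x": 0, "y": 0, "z": -0.012, "wx": 0, "wy": 0, "wz": 0}, {"fingers": -1, "x": 0, "y": 0, "z": -0.022, "wx": 0, "wy": 0, "wz": 0}, {"fingers": -1, "x": 0, "y": 0, "z": -0.032, "wx": 0, "wy": 0, "wz": 0}, {"fingers": -1, "x": 0, "y": 0, "z": -0.042, "wx": 0, "wy": 0, "wz": 0}, {"fingers": -1, "x": 0, "y": 0, "z": -0.052, "wx": 0, "wy": 0, "wz": 0}, {"fingers": -1, "x": 0, "y": 0, "z": -0.062, "wx": 0, "wy": 0, "wz": 0}, {"fingers": -1, "x": 0, "y": 0, "z": -0.072, "wx": 0, "wy": 0, "wz": 0}, {"fingers": -1, "x": 0, "y": 0, "z": -0.085, "wx": 0, "wy": 0, "wz": 0}, {"fingers": -1, "x": 0, "y": 0, "z": -0.1, "wx": 0, "wy": 0, "wz": 0}, {"fingers": -1, "x": 0, "y": 0, "z": -0.115, "wx": 0, "wy": 0, "wz": 0}, {"fingers": -1, "x": 0, "y": 0, "z": -0.13, "wx": 0, "wy": 0, "wz": 0}, {"fingers": -1, "x": 0, "y": 0, "z": -0.145, "wx": 0, "wy": 0, "wz": 0}, {"fingers": -1, "x": 0, "y": 0, "z": -0.16, "wx": 0, "wy": 0, "wz": 0}, {"fingers": -1, "x": 0, "y": 0, "z": -0.17, "wx": 0, "wy": 0, "wz": 0}, {"fingers": -1, "x": 0, "y": 0, "z": -0.175, "wx": 0, "wy": 0, "wz": 0}, {"fingers": -1, "x": 0, "y": 0, "z": -0.175, "wx": 0, "wy": 0, "wz": 0}]'

```text
time: 5.45
ee_pos: [0.5677, 0.1065, 0.3108]
tcp_rot: [179.9, -0.0, 89.2]
wrist_force: [0.7, -0.0, -1.9]
opening: 0.0161
```

```bash
python3 -c "
from h import *
o=bot.get_obs();print(o['ee_pos'],o['tcp_rot'],o['wrist_force'],o['torque'],o['opening'])
rel([.570,-.159,.31],89.2)
im,D=bot.camera('scene');cv2.imwrite('pics/s3.png',cv2.resize(im[40:260,180:440],(780,600)))"
```

```text
[0.56769022 0.10648266 0.31077366] [ 1.79896317e+02 -2.29892057e-02  8.91667780e+01] [ 0.69328092 -0.00239207 -1.87112614] [-0.0222533  -0.0250133  -0.03381839] 0.016082068535894684
t 5.45 shift [-0.2654  0.0062  0.0007] rv [ 0.1  -0.02 -0.03]
```

View pics/s3.png

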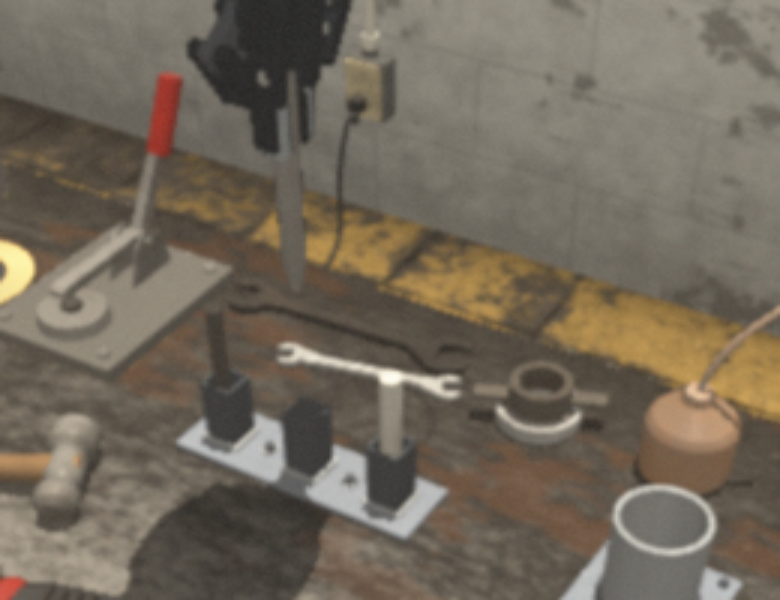

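The chisel is out and hanging vertical, with its edge near (295,290) in the enlarged view. The punch and marker are still in their tubes. Next I'll carry it over the pot.

Call:
play_rows --targets '[{"fingers": -1, "x": -0.008, "y": 0, "z": 0, "wx": 0, "wy": 0, "wz": 0}, {"fingers": -1, "x": -0.022, "y": 0.001, "z": 0, "wx": 0, "wy": 0, "wz": 0}, {"fingers": -1, "x": -0.04, "y": 0.001, "z": 0, "wx": 0, "wy": 0, "wz": 0}, {"fingers": -1, "x": -0.06, "y": 0.002, "z": 0, "wx": 0, "wy": 0, "wz": 0}, {"fingers": -1, "x": -0.08, "y": 0.002, "z": 0, "wx": 0, "wy": 0, "wz": 0}, {"fingers": -1, "x": -0.1, "y": 0.003, "z": 0, "wx": 0, "wy": 0, "wz": 0}, {"fingers": -1, "x": -0.12, "y": 0.003, "z": 0, "wx": 0, "wy": 0, "wz": 0}, {"fingers": -1, "x": -0.14, "y": 0.004, "z": 0, "wx": 0, "wy": 0, "wz": 0}, {"fingers": -1, "x": -0.16, "y": 0.004, "z": 0, "wx": 0, "wy": 0, "wz": 0}, {"fingers": -1, "x": -0.18, "y": 0.005, "z": 0, "wx": 0, "wy": 0, "wz": 0}, {"fingers": -1, "x": -0.2, "y": 0.005, "z": 0, "wx": 0, "wy": 0, "wz": 0}, {"fingers": -1, "x": -0.22, "y": 0.006, "z": 0, "wx": 0, "wy": 0, "wz": 0}, {"fingers": -1, "x": -0.24, "y": 0.006, "z": 0, "wx": 0, "wy": 0, "wz": 0}, {"fingers": -1, "x": -0.255, "y": 0.006, "z": 0, "wx": 0, "wy": 0, "wz": 0}, {"fingers": -1, "x": -0.263, "y": 0.006, "z": 0, "wx": 0, "wy": 0, "wz": 0}, {"fingers": -1, "x": -0.265, "y": 0.006, "z": 0, "wx": 0, "wy": 0, "wz": 0}, {"fingers": -1, "x": -0.265, "y": 0.006, "z": 0, "wx": 0, "wy": 0, "wz": 0}, {"fingers": -1, "x": -0.265, "y": 0.006, "z": 0, "wx": 0, "wy": 0, "wz": 0}]'

```text
time: 7.0
ee_pos: [0.5696, -0.1581, 0.3093]
tcp_rot: [-180.0, -0.0, 89.2]
wrist_force: [1.0, 0.2, -2.4]
opening: 0.0162
```

```bash
python3 -c "
from h import *
o=bot.get_obs();print(o['ee_pos'],o['tcp_rot'],o['wrist_force'],o['opening'])
im,D=bot.camera('scene');cv2.imwrite('pics/s4.png',cv2.resize(im[60:300,280:540],(650,600)))
P=cloud('scene',D);m=(D>0)&(abs(P[...,0]-.57)<.05)&(abs(P[...,1]+.16)<.05)&(P[...,2]>.1)&(P[...,2]<.27)
q=P[m]
for z in np.arange(.12,.27,.02):
    s=q[abs(q[:,2]-z)<.01]
    if len(s): print(z.round(2),len(s),s.mean(0).round(4),s.min(0).round(3),s.max(0).round(3))
im,D=bot.camera('top');cv2.imwrite('pics/t4.png',cv2.resize(im[140:240,320:440],(720,600)))
"
```

```text
[ 0.569592   -0.1581492   0.30926533] [-1.79995463e+02 -1.55514153e-02  8.91855769e+01] [ 1.00584688  0.21156741 -2.42708098] 0.01617562983381505
0.18 11 [ 0.5665 -0.1587  0.1866] [ 0.565 -0.162  0.182] [ 0.568 -0.156  0.19 ]
0.2 47 [ 0.5651 -0.1601  0.2012] [ 0.562 -0.165  0.19 ] [ 0.571 -0.153  0.21 ]
0.22 89 [ 0.5637 -0.1597  0.2199] [ 0.559 -0.167  0.211] [ 0.57 -0.15  0.23]
0.24 95 [ 0.5638 -0.1599  0.2401] [ 0.561 -0.167  0.23 ] [ 0.572 -0.149  0.25 ]
0.26 97 [ 0.5636 -0.1601  0.2603] [ 0.56  -0.167  0.25 ] [ 0.57 -0.15  0.27]
```

View pics/s4.png

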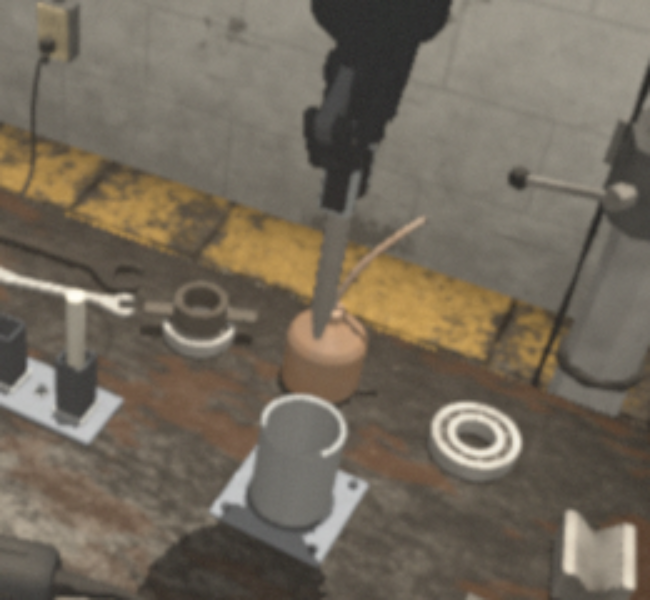

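The chisel hangs vertical over the pot: the cloud puts its axis within about 2 mm of the pot axis. Next I'll lower it.

Call:
play_rows --targets '[{"fingers": -1, "x": 0, "y": 0, "z": 0.006, "wx": 0, "wy": 0, "wz": 0}, {"fingers": -1, "x": 0, "y": 0, "z": 0.018, "wx": 0, "wy": 0, "wz": 0}, {"fingers": -1, "x": 0, "y": 0, "z": 0.03, "wx": 0, "wy": 0, "wz": 0}, {"fingers": -1, "x": 0, "y": 0, "z": 0.042, "wx": 0, "wy": 0, "wz": 0}, {"fingers": -1, "x": 0, "y": 0, "z": 0.054, "wx": 0, "wy": 0, "wz": 0}, {"fingers": -1, "x": 0, "y": 0, "z": 0.066, "wx": 0, "wy": 0, "wz": 0}, {"fingers": -1, "x": 0, "y": 0, "z": 0.078, "wx": 0, "wy": 0, "wz": 0}, {"fingers": -1, "x": 0, "y": 0, "z": 0.09, "wx": 0, "wy": 0, "wz": 0}, {"fingers": -1, "x": 0, "y": 0, "z": 0.102, "wx": 0, "wy": 0, "wz": 0}, {"fingers": -1, "x": 0, "y": 0, "z": 0.114, "wx": 0, "wy": 0, "wz": 0}, {"fingers": -1, "x": 0, "y": 0, "z": 0.126, "wx": 0, "wy": 0, "wz": 0}, {"fingers": -1, "x": 0, "y": 0, "z": 0.138, "wx": 0, "wy": 0, "wz": 0}, {"fingers": -1, "x": 0, "y": 0, "z": 0.148, "wx": 0, "wy": 0, "wz": 0}, {"fingers": -1, "x": 0, "y": 0, "z": 0.156, "wx": 0, "wy": 0, "wz": 0}, {"fingers": -1, "x": 0, "y": 0, "z": 0.162, "wx": 0, "wy": 0, "wz": 0}, {"fingers": -1, "x": 0, "y": 0, "z": 0.167, "wx": 0, "wy": 0, "wz": 0}, {"fingers": -1, "x": 0, "y": 0, "z": 0.17, "wx": 0, "wy": 0, "wz": 0}, {"fingers": -1, "x": 0, "y": 0, "z": 0.17, "wx": 0, "wy": 0, "wz": 0}, {"fingers": -1, "x": 0, "y": 0, "z": 0.17, "wx": 0, "wy": 0, "wz": 0}]'

```text
time: 8.68
ee_pos: [0.5697, -0.1587, 0.1396]
tcp_rot: [180.0, 0.0, 89.2]
wrist_force: [0.0, 0.1, -2.8]
opening: 0.0167
```

Call:
play_rows --targets '[{"fingers": -1, "x": 0, "y": 0, "z": 0.001, "wx": 0, "wy": 0, "wz": 0}, {"fingers": -1, "x": 0, "y": 0, "z": 0.002, "wx": 0, "wy": 0, "wz": 0}, {"fingers": -1, "x": 0, "y": 0, "z": 0.002, "wx": 0, "wy": 0, "wz": 0}]'

```text
time: 8.93
ee_pos: [0.5697, -0.1587, 0.1374]
tcp_rot: [180.0, 0.0, 89.2]
wrist_force: [0.3, -0.0, -1.9]
opening: 0.0165
```

```bash
python3 -c "
from h import *
o=bot.get_obs();print(o['ee_pos'],o['tcp_rot'],o['wrist_force'],o['opening'])
im,D=bot.camera('scene');cv2.imwrite('pics/s5.png',cv2.resize(im[60:300,280:540],(650,600)))"
```

```text
[ 0.56968588 -0.15869057  0.13739377] [1.79985018e+02 4.45649212e-03 8.91653283e+01] [ 0.32608107 -0.0161322  -1.86573516] 0.01646901516253932
```

View pics/s5.png

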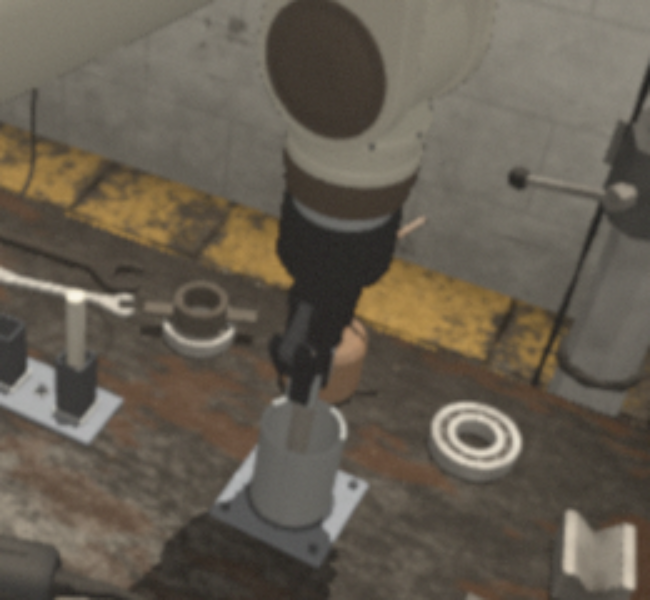

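The chisel is inside the pot, entering at about (305,430), and hangs just off the floor. I'll lower it a touch more and open gently.

Call:
play_rows --targets '[{"fingers": -1, "x": 0, "y": 0, "z": 0.001, "wx": 0, "wy": 0, "wz": 0}, {"fingers": -1, "x": 0, "y": 0, "z": 0.0015, "wx": 0, "wy": 0, "wz": 0}, {"fingers": -1, "x": 0, "y": 0, "z": 0.0015, "wx": 0, "wy": 0, "wz": 0}]'

```text
time: 9.23
ee_pos: [0.5696, -0.1586, 0.1357]
tcp_rot: [-180.0, -0.0, 89.2]
wrist_force: [-0.0, 0.0, -2.6]
opening: 0.0159
```

Call:
play_rows --targets '[{"fingers": -0.55, "x": 0, "y": 0, "z": 0, "wx": 0, "wy": 0, "wz": 0}, {"fingers": -0.45, "x": 0, "y": 0, "z": 0, "wx": 0, "wy": 0, "wz": 0}, {"fingers": -0.3, "x": 0, "y": 0, "z": 0, "wx": 0, "wy": 0, "wz": 0}, {"fingers": -0.1, "x": 0, "y": 0, "z": 0, "wx": 0, "wy": 0, "wz": 0}, {"fingers": 0.1, "x": 0, "y": 0, "z": 0, "wx": 0, "wy": 0, "wz": 0}, {"fingers": 0.3, "x": 0, "y": 0, "z": 0, "wx": 0, "wy": 0, "wz": 0}, {"fingers": 0.6, "x": 0, "y": 0, "z": 0, "wx": 0, "wy": 0, "wz": 0}, {"fingers": 1, "x": 0, "y": 0, "z": 0, "wx": 0, "wy": 0, "wz": 0}, {"fingers": 1, "x": 0, "y": 0, "z": 0, "wx": 0, "wy": 0, "wz": 0}, {"fingers": 1, "x": 0, "y": 0, "z": 0, "wx": 0, "wy": 0, "wz": 0}, {"fingers": 1, "x": 0, "y": 0, "z": 0, "wx": 0, "wy": 0, "wz": 0}, {"fingers": 1, "x": 0, "y": 0, "z": 0, "wx": 0, "wy": 0, "wz": 0}]'

```text
time: 10.23
ee_pos: [0.5696, -0.1586, 0.1358]
tcp_rot: [-180.0, -0.0, 89.2]
wrist_force: [0.8, 0.1, -0.3]
opening: 0.0852
```

```bash
python3 -c "
from h import *
o=bot.get_obs();print(o['ee_pos'],o['wrist_force'],o['opening'])
im,D=bot.camera('scene');cv2.imwrite('pics/s6.png',cv2.resize(im[60:300,280:540],(650,600)))"
```

```text
[ 0.56960847 -0.15862224  0.13578647] [ 0.78642205  0.06129721 -0.29690088] 0.08516135988213783
```

View pics/s6.png

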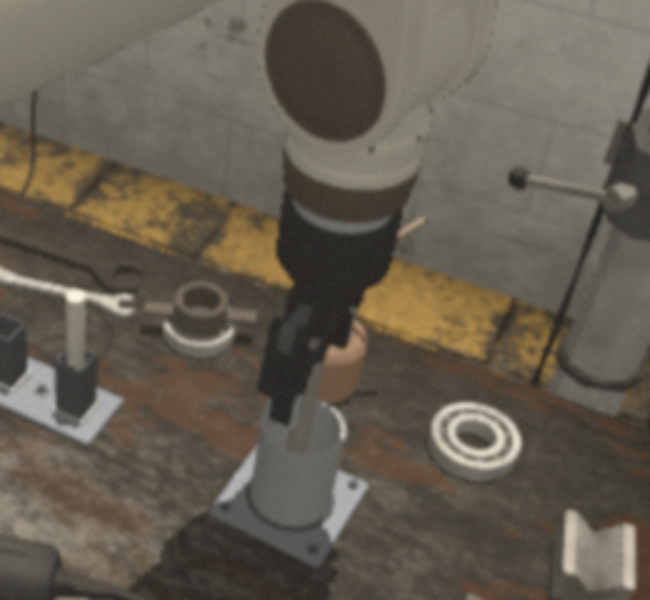

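The fingers are open and the chisel stays in the pot, leaning slightly. Now I'll retract straight up.

Call:
play_rows --targets '[{"fingers": 1, "x": 0, "y": 0, "z": -0.006, "wx": 0, "wy": 0, "wz": 0}, {"fingers": 1, "x": 0, "y": 0, "z": -0.014, "wx": 0, "wy": 0, "wz": 0}, {"fingers": 1, "x": 0, "y": 0, "z": -0.026, "wx": 0, "wy": 0, "wz": 0}, {"fingers": 1, "x": 0, "y": 0, "z": -0.038, "wx": 0, "wy": 0, "wz": 0}, {"fingers": 1, "x": 0, "y": 0, "z": -0.05, "wx": 0, "wy": 0, "wz": 0}, {"fingers": 1, "x": 0, "y": 0, "z": -0.065, "wx": 0, "wy": 0, "wz": 0}, {"fingers": 1, "x": 0, "y": 0, "z": -0.08, "wx": 0, "wy": 0, "wz": 0}, {"fingers": 1, "x": 0, "y": 0, "z": -0.1, "wx": 0, "wy": 0, "wz": 0}, {"fingers": 1, "x": 0, "y": 0, "z": -0.12, "wx": 0, "wy": 0, "wz": 0}, {"fingers": 1, "x": 0, "y": 0, "z": -0.135, "wx": 0, "wy": 0, "wz": 0}, {"fingers": 1, "x": 0, "y": 0, "z": -0.145, "wx": 0, "wy": 0, "wz": 0}, {"fingers": 1, "x": 0, "y": 0, "z": -0.15, "wx": 0, "wy": 0, "wz": 0}, {"fingers": 1, "x": 0, "y": 0, "z": -0.15, "wx": 0, "wy": 0, "wz": 0}, {"fingers": 1, "x": 0, "y": 0, "z": -0.15, "wx": 0, "wy": 0, "wz": 0}]'

```text
time: 11.45
ee_pos: [0.5697, -0.1587, 0.2859]
tcp_rot: [180.0, 0.0, 89.2]
wrist_force: [0.0, 0.1, -0.4]
opening: 0.0853
```

```bash
python3 -c "
from h import *
o=bot.get_obs();print(o['time'],o['ee_pos'],o['wrist_force'],o['opening'])
im,D=bot.camera('scene');cv2.imwrite('pics/s7.png',cv2.resize(im[60:300,200:460],(650,600)))
P=cloud('scene',D);m=(D>0)&(abs(P[...,0]-.57)<.06)&(abs(P[...,1]+.16)<.06)&(P[...,2]>.1)&(P[...,2]<.22)
q=P[m]
for z in np.arange(.11,.22,.01):
    s=q[abs(q[:,2]-z)<.005]
    if len(s): print(z.round(2),len(s),s.mean(0).round(4))
for k in('chisel_mid','punch_mid','marker_mid'): print(k,bot.place_of(k,'scene')[:2])
"
```

```text
11.45 [ 0.56971481 -0.15865644  0.28592913] [ 0.01239347  0.10779323 -0.44898181] 0.08531117751627226
0.11 33 [ 0.564  -0.1602  0.1097]
0.12 36 [ 0.5638 -0.1605  0.1196]
0.13 36 [ 0.5636 -0.1602  0.1298]
0.14 37 [ 0.5641 -0.16    0.1403]
0.15 33 [ 0.5635 -0.1604  0.1501]
0.16 38 [ 0.5635 -0.1604  0.16  ]
0.17 39 [ 0.5639 -0.1601  0.1698]
0.18 54 [ 0.5685 -0.1588  0.177 ]
chisel_mid [{'point': [230.1, 395.9], 'confidence': 0.87}]
punch_mid [{'point': [175.3, 252.7], 'confidence': 0.61}]
marker_mid [{'point': [198.9, 310.1], 'confidence': 0.77}]
```

View pics/s7.png

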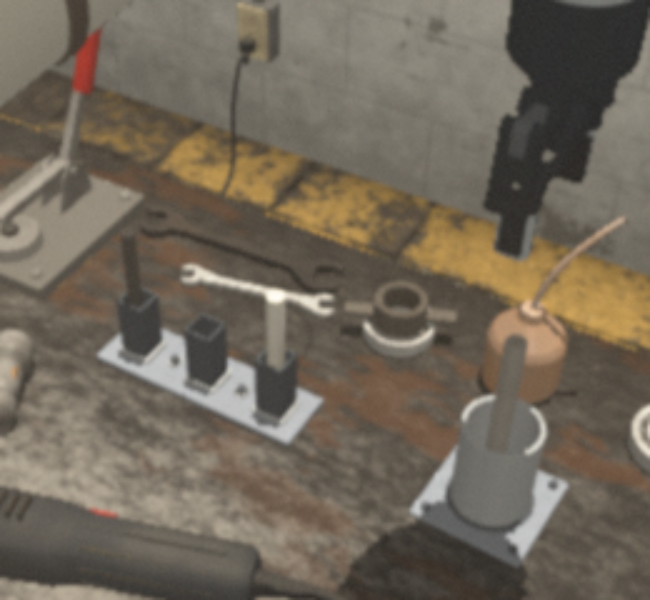

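The chisel stands upright in the pot with its top near (515,345). The middle tube is empty at (207,345), and the punch and marker are in place. The gripper is clear, so I'll hand it in.

```bash
python3 -c "
from h import *
print(bot.job_done())"
```

```text
the job is handed in; nothing more can be done
None
```

I pulled the cold chisel straight up out of the middle tube, carried it over the marker and stood it edge down in the pipe pot. The gripper then opened and backed straight up, and I handed the job in at about 11.5 s on the robot's clock.

- **Chisel:** the last depth readings show it upright within about 1 mm over its height. It stands near the pot axis, with its top at about 177 mm.
- **Rack:** the last picture shows the middle tube empty, with the punch and marker still in their tubes.
- **Gripper:** its fingertips ended about 100 mm above the chisel. The wrist force readings between moves never went above about 3 N.

No check failed. The two cameras disagreed by 2–4 mm on where things stood, within about twice the stated calibration error, so I used the average. In the picture taken just after release the chisel seemed to lean slightly, but the last readings showed no lean. One early move call was refused because its rows lacked some fields, and it moved nothing.

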